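Make up two water-sampling kits

ROBOT

A 7-joint arm with a two-finger parallel gripper is mounted at the origin on the work surface. World frame = base frame: x ahead of the robot, y to its left, z up, the work surface at z = 0. Lengths are in mm, angles in rad, forces in N, time in s.
With the tool pointing down it reaches from about 350 to 900 mm from the base axis. Payload 7.2 kg.
Tool frame: the origin (TCP) lies midway between the tips of the shut fingers; the grasp point (between the pads) lies 19 mm behind it; z points along the fingers, y is the line along which they close (so a half turn about z gives the same grasp; the last joint's range is limited). The gripper opens to 88 mm and grips with 3 to 60 N. Pads are 20 mm wide; open, the fingers measure 115 mm over their backs; the gripper's body (75 mm by 178 mm) begins 61 mm behind the grasp point.
Start: joints at [1.203, 0.411, -0.013, 1.596, 0.006, 1.134, -0.082], TCP at [184.569, -597.13, 191.353] pointing down, gripper open.
Joint ranges: [-2.95, 2.95], [-0.29, 1.99], [-1.47, 1.44], [0.14, 2.54], [-1.03, 4.17], [0.13, 1.85], [-2.86, 2.86]. Speed limits (rad/s): [2.39, 2.39, 3.01, 3.01, 3.14, 3.14, 3.14].

INTERFACE

Orientations are given as a rotation vector (axis times angle).
In Python, from plant import env, vision, nets gives the robot as it stands.
- The arm moves only by the tool carry_out, never from a script. Its argument "targets" is a list of rows, each a list of 6 numbers: the shift along the tool's x, y, z in mm, then the turn, a rotation vector about the tool's x, y, z in degrees. A call has exactly 10 rows; each row is the pose to reach, as a shift and turn from the pose commanded when the call began, along the tool's axes at that moment; what a row does not reach only later rows make up. A row lasts 1/12 s, in which the tool goes at most 41.7 mm and 7.16 degrees, less where a joint would pass 70% of its speed; a pose out of reach is approached as far as the arm can. A call with a gripper value outside its range is refused whole. "jaw" is the closure, from -1 (fully open) to 1 (shut), set as the call begins (left out, the last holds). The fingers move at their own pace and stop on an object; "squeeze" is the grip in N (left out, the last holds). Time passes only in rows, so rows that repeat a pose let the fingers close, or fill a call up. It gives the time, the measured TCP pose, the force, the opening and the grip force at its end, in the units of the state.
- env.observe(): the state, without advancing time (a new reading comes with each control period).
- vision.snapshot(name): name is "side" or "top"; returns the picture (480x640x3 uint8, red, green, blue); there is no depth.
- vision.get_calibration(name): a dict with "camera_matrix" (3x3 intrinsics, pixels), "origin" and "rotation" of the camera in the world. Camera axes: x right, y up, looking along -z (the intrinsics and any distortion apply to the point x, -y, -z); pixel columns grow to the right and rows downward; lengths in mm; the calibration is good to about 2 mm. A picture is of the moment at which its call begins. get_calibration takes no time and is no camera call.
- env.close_job(): hands the job in; it is judged then, once.
Trained networks look in the newest picture that a camera, given by its name, has taken for a name from the list of things; names that differ only in an ending like _2 or _b are one class to them, and where a whole thing is asked for, a point or a joint stands for the part that bears it (a point fixed in the world has none). Each returns a list of dicts, best first, with "conf" (0 to 1); they miss things now and then, are a little off and sometimes report something else, mostly with a low value. They report only what shows in the picture. A call takes as long as a camera call.
- nets.spot_in(camera, thing): "box" ([left, top, width, height] in pixels, round what is visible of it).
The state is a dict: "t": time; "joint_positions": joint angles; "dq": joint speeds; "effort": joint torques, N m; "eef_pos": TCP position; "tcp_rot": TCP orientation; "wrist_force": force on the tool from outside, world axes, zero at the start; "moment": the same for the moment, N m; "finger_gap": opening from 0.0 (shut) to 1.0 (fully open); "grip_force": force on a finger pad.
Only numpy, scipy, OpenCV 4.12 (cv2) and the standard library are available. Lean on these libraries where they do the work, as an engineer would, in place of code of your own. Each camera call takes 0.05 s, during which the arm holds its last target. There are 200 camera calls.

TASK

Make up the two sampling kits from the stock on the bench. The square case gets the slim vial in its small square recess and the filter holder in its large one, stem up, with the hold-down bridge over the filter holder, a foot in each of the two slots; the long case gets the wide jar in its square recess and the cartridge in its oblong one. Seat every piece upright on the floor of its recess, let go of it, and leave the small beaker standing where it is.

Things in the scene. Friction and masses are not known exactly. Their poses are not given: they have to be found in the camera images.
- square_case: Fixed open blue-grey case 150 x 150 mm, rim 28 high, dark foam top at z = 26. Origin: centre of underside, z up. Recesses with light grey floors, 10 deep (floor z = 16): filter 56 x 56 at x = 30, y = 0; two bridge-foot slots 52 (x) x 26 (y) at x = 30, y = 46 and -46; vial 42 x 42 at x = -40, y = 40. Two steel latches on the -x side, dark handle on +x. All in mm.
- long_case: Fixed open blue-grey case 180 (x) x 100 (y) mm, rim 28 high, dark foam top at z = 26. Origin: centre of underside, z up. Recesses with light grey floors, 10 deep (floor z = 16): cartridge 36 (x) x 78 (y) at x = -48, y = 0; jar 60 x 60 at x = 40, y = 0. Two steel latches on the -x side, dark handle on +x. All in mm.
- filter_holder: White plastic in-line filter holder, loose: a disc 40 mm in diameter and 10 mm thick with a central upright stem 14 mm in diameter that rises from 10 to 24 mm above its underside; grip it by the stem. Origin: centre of its underside, z up.
- bridge: Aluminium hold-down bridge, loose, on two feet: plate 36 (x) x 102 (y) mm, 27 to 32 above its underside; feet 36 (x) x 10 (y), 27 high, at y = 46 and -46; black grip fin on the plate 12 thick (x), 50 long (y), from 32 to 52 above the underside. Same either way round. Fits over the filter holder. Origin: centre of the plane under the feet, z up.
- vial: Slim clear glass vial with a white cap, loose, upright: cylinder 26 mm in diameter, 48 mm high with its cap. Origin: centre of its underside, z up.
- jar: Wide squat clear jar with a white cap, loose, upright: 44 mm in diameter (42 below the cap, the cap from 26 to 40 mm above its underside), 40 mm high. Origin: centre of its underside, z up.
- cartridge: Grey block-shaped sample cartridge, loose: block 20 (x) x 52 (y) x 24 (z) mm with a white port 8 mm in diameter, 6 mm long, at each end (64 mm over all along y) and a white strip on top. Either way round is the same. To set it into a recess, hold it more than 10 mm above its underside. Origin: centre of its underside, z up.
- beaker: Small empty glass beaker, loose, 44 mm in diameter, 50 mm high, standing among the stock. Not part of any kit: leave it where it stands. Origin: centre of its underside, z up.

How it is judged (in metres and radians):
At the end, for the whole second after the job is handed in: All five pieces rest released in their own recesses, the bridge over the filter holder: each within 10 mm of its place along both case axes, underside within 4 mm of the recess floor, upright within 0.12 rad, bridge within 0.4 rad of its slots' line. Beaker not tipped or moved over 30 mm (x of filter_holder in the frame of square_case between 0.02 and 0.04 m and y of filter_holder in the frame of square_case between -0.01 and 0.01 m and z of each of filter_holder, bridge, vial in the frame of square_case below 0.02 m and angle between each of filter_holder, bridge, vial, jar, cartridge's own z axis and vertical below 0.12 rad and linear speed of each of filter_holder, bridge, vial, jar, cartridge below 0.02 m/s and angular speed of each of filter_holder, bridge, vial, jar, cartridge below 0.2 rad/s and x of bridge in the frame of square_case between 0.02 and 0.04 m and y of bridge in the frame of square_case between -0.01 and 0.01 m and angle between the y axis of bridge and the y axis of square_case, either way round below 0.4 rad and x of vial in the frame of square_case between -0.05 and -0.03 m and y of vial in the frame of square_case between 0.03 and 0.05 m and x of jar in the frame of long_case between 0.03 and 0.05 m and y of jar in the frame of long_case between -0.01 and 0.01 m and z of each of jar, cartridge in the frame of long_case below 0.02 m and x of cartridge in the frame of long_case between -0.058 and -0.038 m and y of cartridge in the frame of long_case between -0.01 and 0.01 m); the robot touches nothing.
It fails at once if the small beaker is moved more than 30 mm or tipped (distance of beaker from where it was at the start of the episode above 0.03 m or angle between beaker's own z axis and vertical above 0.5 rad).
It also fails if it takes over 122 s, if anything falls off the work surface, if the arm or the gripper's body presses on something with over 40 N, if the wrist force passes 120 N, or if a joint passes its speed limit or range.

## Working session

There is one attempt and no reset: what is moved stays moved. The work goes in short steps, Python scripts to look and compute and a tool call to move; the robot and the scene stay as the last step left them, time stands still between calls to the robot, and variables do not carry over. Pictures are saved under pics/ and viewed, at most 14 in all, crops included, and the job is handed in when it is done.

Besides the shell and the picture viewer there is one more tool, called after "Call:" as a command line: name --pt "numbers of a row" for each row, then --argument value for the rest. carry_out: Moves the arm, as the interface text tells. Its arguments: {"type":"object","properties":{"targets":{"type":"array","items":{"type":"array","items":{"type":"number"}}},"jaw":{"type":"number"},"squeeze":{"type":"number"}},"required":["targets"]}

```bash
mkdir -p pics; python3 - <<'E'
from plant import env, vision, nets
import cv2,numpy as np
o=env.observe();print({k:np.round(v,3).tolist() for k,v in o.items()})
for c in("top","side"):
    im=vision.snapshot(c);cv2.imwrite(f"pics/{c}0.png",im[:,:,::-1])
    k=vision.get_calibration(c);print(c,{a:np.round(b,3).tolist() for a,b in k.items()})
    for n in "square_case long_case filter_holder bridge vial jar cartridge beaker".split():
        print(n,[(np.round(d["box"]).tolist(),round(d["conf"],2)) for d in nets.spot_in(c,n)][:3])
print(env.observe()["t"])
E
```

```text
{'t': 0.0, 'joint_positions': [1.203, 0.412, -0.013, 1.597, 0.006, 1.134, -0.082], 'dq': [-0.0, 0.001, 0.0, 0.0, 0.0, -0.0, -0.0], 'effort': [0.0, -58.795, 0.642, -29.107, -0.054, 0.018, 0.0], 'eef_pos': [184.365, -596.598, 190.519], 'tcp_rot': [-3.105, -0.469, 0.001], 'wrist_force': [0.672, 0.38, -0.337], 'moment': [0.019, -0.022, -0.021], 'grip_force': 0.0, 'finger_gap': 0.994}
top {'camera_matrix': [[551.322, 0.0, 319.327], [0.0, 551.322, 245.057], [0.0, 0.0, 1.0]], 'origin': [423.048, 10.605, 953.401], 'rotation': [0.128, -0.126, -1.595]}
square_case [([436.0, 227.0, 109.0, 106.0], 0.97)]
long_case [([115.0, 216.0, 83.0, 116.0], 0.97)]
filter_holder [([268.0, 168.0, 24.0, 23.0], 0.7)]
bridge [([348.0, 159.0, 62.0, 35.0], 0.97)]
vial [([262.0, 236.0, 18.0, 21.0], 0.81)]
jar [([257.0, 288.0, 26.0, 29.0], 0.57)]
cartridge [([361.0, 296.0, 36.0, 12.0], 0.93)]
beaker [([366.0, 224.0, 25.0, 29.0], 0.92)]
side {'camera_matrix': [[449.451, 0.0, 325.696], [0.0, 449.451, 234.869], [0.0, 0.0, 1.0]], 'origin': [520.866, 710.592, 509.956], 'rotation': [0.046, -1.458, -2.711]}
square_case [([319.0, 160.0, 82.0, 47.0], 0.58)]
long_case [([262.0, 318.0, 146.0, 98.0], 0.94)]
filter_holder [([243.0, 261.0, 22.0, 21.0], 0.85), ([315.0, 163.0, 86.0, 43.0], 0.28)]
bridge [([253.0, 200.0, 35.0, 37.0], 0.65)]
vial [([316.0, 259.0, 13.0, 29.0], 0.59), ([370.0, 214.0, 13.0, 24.0], 0.47)]
jar [([360.0, 262.0, 28.0, 32.0], 0.91), ([251.0, 200.0, 37.0, 37.0], 0.36)]
cartridge [([369.0, 215.0, 15.0, 22.0], 0.69)]
beaker [([318.0, 202.0, 15.0, 30.0], 0.65), ([251.0, 199.0, 39.0, 37.0], 0.4)]
0.9
```

```bash
python3 - <<'E'
import cv2
im=cv2.imread("pics/top0.png")
cv2.imwrite("pics/topc.png",cv2.resize(im[140:350,240:420],None,fx=2.8,fy=2.8,interpolation=cv2.INTER_CUBIC))
a=cv2.resize(im[200:350,100:220],None,fx=3.3,fy=3.3,interpolation=cv2.INTER_CUBIC);b=cv2.resize(im[200:350,430:550],None,fx=3.3,fy=3.3,interpolation=cv2.INTER_CUBIC)
cv2.imwrite("pics/cases.png",cv2.hconcat([a,b]))
E
```

```text
(no output)
```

View pics/top0.png

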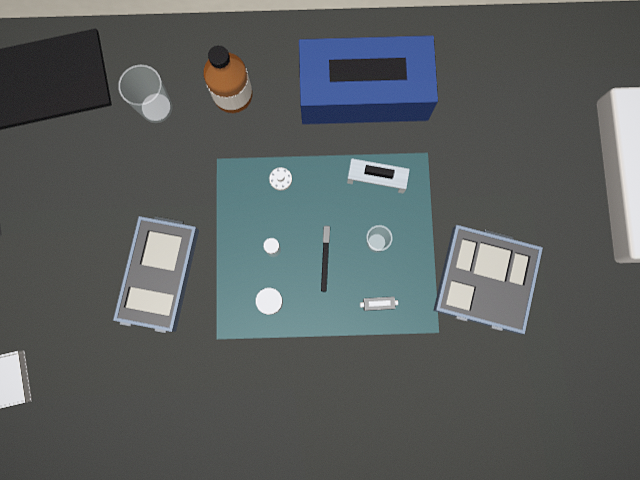

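View pics/topc.png

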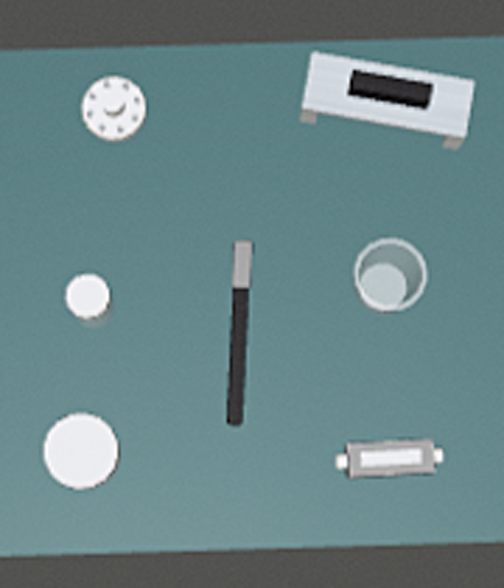

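View pics/cases.png

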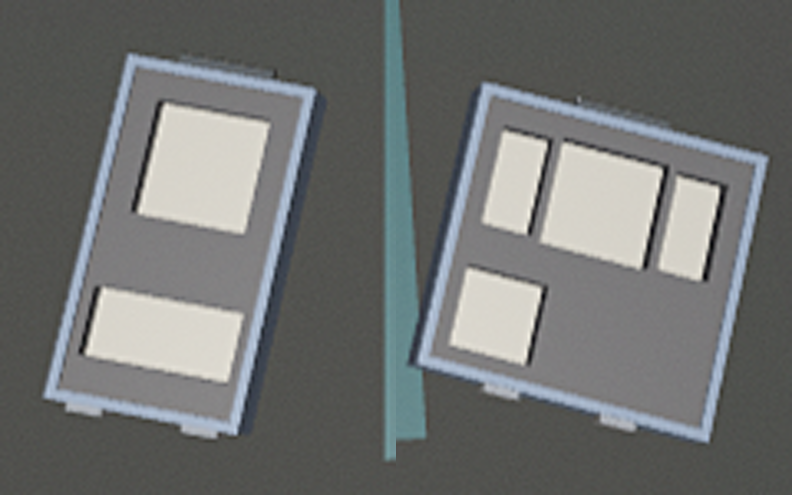

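The top view shows the long case at (155,274) and the square case at (490,279). The stock is the filter (280,178), bridge (378,174), vial (271,246), jar (268,301), beaker (379,238) and cartridge (379,303), with a spatula lying between them. The crops give rim corners and top edges, which I'll fit to get poses.

```bash
cat > h.py <<'E'
import numpy as np, cv2
from scipy.optimize import least_squares
from scipy.spatial.transform import Rotation as R
from plant import env, vision, nets
def proj(c,P):
    k=vision.get_calibration(c); M=R.from_rotvec(k["rotation"]).as_matrix()
    q=(np.atleast_2d(P)-k["origin"])@M; K=np.array(k["camera_matrix"])
    q=q*[1,-1,-1]; p=q@K.T; return p[:,:2]/p[:,2:]
def fit(c,local,pix,yaw0=0,yaw=True):
    local=np.array(local,float); pix=np.array(pix,float)
    def P(s): 
        a=s[2] if yaw else 0
        return local@R.from_euler("z",a).as_matrix().T+[s[0],s[1],0]
    r=least_squares(lambda s:(proj(c,P(s))-pix).ravel(),[500,0,yaw0],x_scale=[100,100,1])
    return np.round([*r.x[:2],np.degrees(r.x[2]) if yaw else 0],1), np.round(np.sqrt(np.mean(r.fun**2)),2)
def go(x,y,z,close=None):
    """shift/turn (tool axes, mm/deg) to TCP target; close = world azimuth (deg) of the finger line"""
    o=env.observe(); T=R.from_rotvec(o["tcp_rot"]).as_matrix(); d=T.T@(np.array([x,y,z])-o["eef_pos"])
    best=np.zeros(3)
    if close is not None:
        for k in (0,180):
            a=np.radians(close+k); yv=np.array([np.cos(a),np.sin(a),0]); zv=np.array([0,0,-1.])
            G=np.c_[np.cross(yv,zv),yv,zv]; r=R.from_matrix(T.T@G).as_rotvec(degrees=True)
            print("  opt",np.round(r,1))
            if k==0 or np.linalg.norm(r)<np.linalg.norm(best): best=r
    print("t",round(o["t"],2),"pos",np.round(o["eef_pos"],1),"j1,j7",np.round(np.array(o["joint_positions"])[[0,6]],2),"-> shift",np.round(d,1),"turn",np.round(best,1))
E
python3 - <<'E'
from h import *
cr=lambda p,o,s:(np.array(p,float)+.5)/s-.5+o
c1=lambda p:cr(p,[100,200],3.3); c2=lambda p:cr(np.array(p)-[396,0],[430,200],3.3); c3=lambda p:cr(p,[240,140],2.8)
bx=lambda a,b,z:[[a,b,z],[a,-b,z],[-a,-b,z],[-a,b,z]]
print("long",fit("top",bx(90,50,28),c1([[130,55],[316,90],[237,433],[45,398]])))
print("square",fit("top",bx(75,75,28),c2([[484,84],[768,157],[708,440],[415,362]])))
print("bridge",fit("top",bx(18,51,32)+bx(6,25,52),c3([[313,52],[474,81],[466,137],[302,108],[350,70],[433,84],[431,107],[348,95]])))
print("cart",fit("top",[[0,0,24],[0,29,12],[0,-29,12]],c3([[391.5,457.5],[342,462],[438,456]])))
res={}
for n,z,p in [("filter",10,(113,108)),("filterstem",24,(116,105)),("vial",48,(88,296)),("jar",40,(81,451)),("beaker",50,(391,275)),("spat1",2,(243,242)),("spat2",2,(235,424))]:
    print(n,fit("top",[[0,0,z]],[c3(p)],yaw=False))
# side check: predicted centres vs net boxes
for n,P in [("x",0)]:
    pass
f=env.observe();go(f["eef_pos"][0],f["eef_pos"][1],180,0)
E
```

```text
long (array([534.2, 288.4, -12.3]), np.float64(0.24))
square (array([ 509.3, -275.1,  -16.9]), np.float64(0.37))
bridge (array([694.4, -95.6, -11.8]), np.float64(0.76))
cart (array([472.7, -88.9,   1.9]), np.float64(0.11))
filter (array([698.3,  75.7,   0. ]), np.float64(0.0))
filterstem (array([696.1,  72.9,   0. ]), np.float64(0.0))
vial (array([572.2,  89.8,   0. ]), np.float64(0.0))
jar (array([481. ,  95.9,   0. ]), np.float64(0.0))
beaker (array([579.4, -90.5,   0. ]), np.float64(0.0))
spat1 (array([611.3,  -3.9,   0. ]), np.float64(0.0))
spat2 (array([497.3,   4.4,   0. ]), np.float64(0.0))
  opt [  0.    0.  -72.8]
  opt [  0.   -0.  107.2]
t 0.9 pos [ 184.6 -597.1  191.4] j1,j7 [ 1.2  -0.08] -> shift [ 0.  -0.  11.4] turn [  0.    0.  -72.8]
```

```bash
python3 - <<'E'
from h import *
im=cv2.imread("pics/side0.png"); x0,y0,s=225,145,2.7
big=cv2.resize(im[y0:y0+220,x0:x0+200],None,fx=s,fy=s,interpolation=cv2.INTER_CUBIC)
tp=cv2.imread("pics/top0.png");big2=[]
def poly(L,pose):
    L=np.array(L,float)@R.from_euler("z",pose[2],degrees=True).as_matrix().T+[pose[0],pose[1],0]
    for cam,img,o,sc in (("side",big,[x0,y0],s),("top",tp4,[100,140],1.7)):
        p=((proj(cam,L)-o+.5)*sc-.5).round().astype(int); cv2.polylines(img,[p],True,(0,0,255),1)
tp4=cv2.resize(tp[140:350,100:560],None,fx=1.7,fy=1.7,interpolation=cv2.INTER_CUBIC)
rc=lambda x,y,w,h,z:[[x+a*w/2,y+b*h/2,z] for a,b in((1,1),(1,-1),(-1,-1),(-1,1))]
ci=lambda r,z:[[r*np.cos(t),r*np.sin(t),z] for t in np.linspace(0,6.28,24)]
S=(509.3,-275.1,-16.9);L=(534.2,288.4,-12.3)
for q in ((0,0,150,150,28),(30,0,56,56,26),(30,46,52,26,26),(30,-46,52,26,26),(-40,40,42,42,26)):poly(rc(*q),S)
for q in ((0,0,180,100,28),(-48,0,36,78,26),(40,0,60,60,26)):poly(rc(*q),L)
B=(694.4,-95.6,-11.8);poly(rc(0,0,36,102,32),B);poly(rc(0,0,12,50,52),B)
poly(rc(0,0,20,52,24),(472.7,-88.9,1.9))
for p,r,z in(((697.5,74.5,0),20,10),((697.5,74.5,0),7,24),((572.2,89.8,0),13,48),((481,95.9,0),22,40),((579.4,-90.5,0),22,50)):poly(ci(r,z),p);poly(ci(r,0),p)
cv2.imwrite("pics/ov_side.png",big);cv2.imwrite("pics/ov_top.png",tp4)
go(697,74,191,90)
E
```

```text
opt [  -0.     0.  -162.8]
  opt [ 0.   0.  17.2]
t 0.9 pos [ 184.6 -597.1  191.4] j1,j7 [ 1.2  -0.08] -> shift [ 6.878e+02 -4.898e+02  3.000e-01] turn [ 0.   0.  17.2]
```

View pics/ov_side.png

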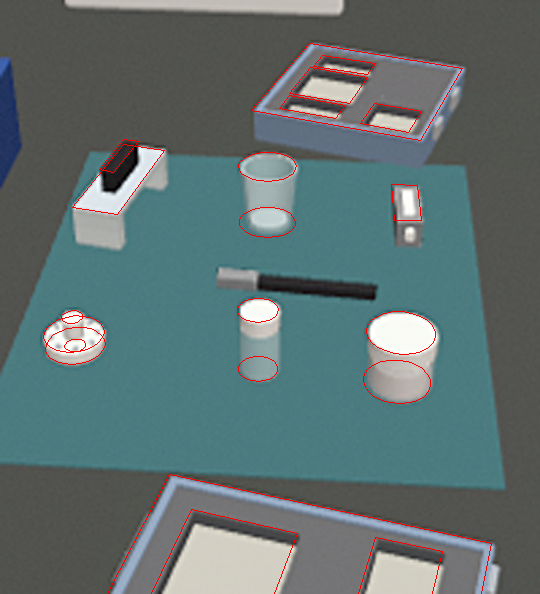

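View pics/ov_top.png

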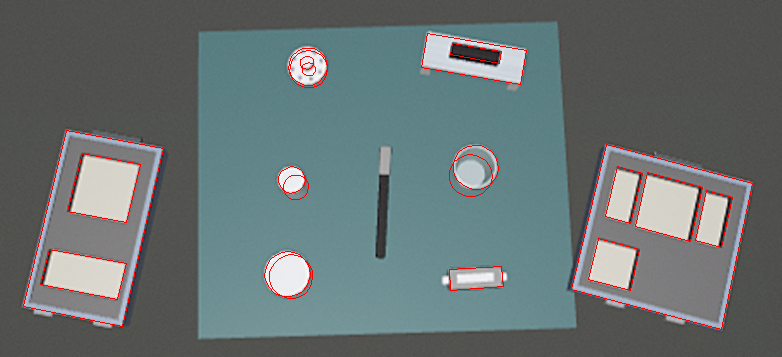

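Call:
carry_out --pt "32 -23 0 0 0 -6" --pt "64 -46 0 0 0 -12" --pt "97 -69 0 0 0 -18" --pt "130 -92 0 0 0 -24" --pt "163 -116 0 0 0 -30" --pt "196 -139 0 0 0 -36" --pt "228 -162 0 0 0 -42" --pt "261 -186 0 0 0 -48" --pt "294 -209 0 0 0 -54" --pt "326 -232 0 0 0 -58" --jaw -1

```text
t: 1.73
eef_pos: [428.5, -277.5, 191.8]
tcp_rot: [2.483, 1.923, 0.0]
wrist_force: [1.2, -0.9, 0.8]
finger_gap: 1.004
grip_force: 0.0
```

```bash
python3 -c "
from h import *
go(697,74.3,100,-15)"
```

```text
opt [0.  0.  0.5]
  opt [-0.000e+00  1.000e-01 -1.795e+02]
t 1.73 pos [ 428.5 -277.5  191.8] j1,j7 [0.81 0.13] -> shift [407.9 171.7  91.7] turn [0.  0.  0.5]
```

Call:
carry_out --pt "36 15 0 0 0 0" --pt "73 31 0 0 0 0" --pt "110 46 5 0 0 0" --pt "147 62 10 0 0 0" --pt "184 77 15 0 0 0" --pt "221 93 22 0 0 0" --pt "258 108 30 0 0 0" --pt "294 124 40 0 0 0" --pt "328 138 52 0 0 0" --pt "360 152 65 0 0 0" --jaw -0.2 --squeeze 20

```text
t: 2.57
eef_pos: [667.8, 32.1, 126.1]
tcp_rot: [2.489, 1.917, 0.001]
wrist_force: [0.4, -0.3, 0.6]
finger_gap: 0.6
grip_force: 0.0
```

```bash
python3 -c "
from h import *
go(697,74.3,12,-15)"
```

```text
opt [ 0.  -0.   0.2]
  opt [ 0.000e+00  1.000e-01 -1.798e+02]
t 2.57 pos [667.8  32.1 126.1] j1,j7 [ 0.18 -0.59] -> shift [ 48.2  17.3 114.1] turn [ 0.  -0.   0.2]
```

Call:
carry_out --pt "24 9 10 0 0 0" --pt "48 17.3 20 0 0 0" --pt "48 17.3 45 0 0 0" --pt "48 17.3 70 0 0 0" --pt "48 17.3 90 0 0 0" --pt "48 17.3 103 0 0 0" --pt "48 17.3 110 0 0 0" --pt "48 17.3 114 0 0 0" --pt "48 17.3 114 0 0 0" --pt "48 17.3 114 0 0 0"

```text
t: 3.4
eef_pos: [696.3, 71.9, 13.5]
tcp_rot: [2.489, 1.916, 0.002]
wrist_force: [0.5, 0.3, 0.2]
finger_gap: 0.599
grip_force: 0.0
```

```bash
python3 -c "
from h import *
cv2.imwrite('pics/p1.png',cv2.hconcat([cv2.resize(vision.snapshot(c)[y:y+130,x:x+130,::-1],None,fx=3,fy=3) for c,x,y in (('side',185,200),('top',215,115))]))
go(697,74.3,12,-15)"
```

```text
opt [ 0.1 -0.   0.2]
  opt [ 1.000e-01  2.000e-01 -1.798e+02]
t 3.5 pos [696.5  72.   13.8] j1,j7 [ 0.09 -0.69] -> shift [ 2.4 -0.1  1.8] turn [ 0.1 -0.   0.2]
```

View pics/p1.png

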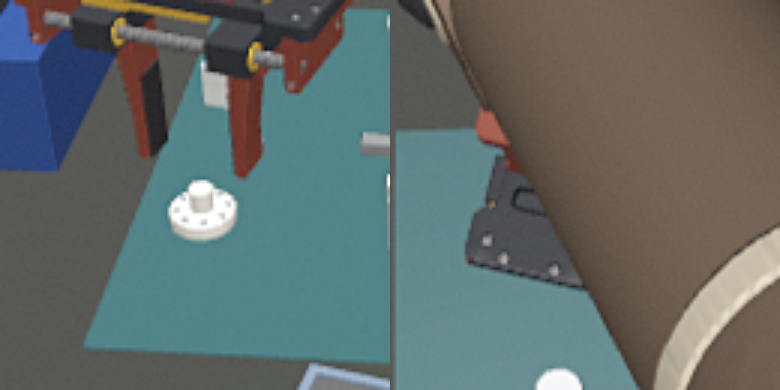

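The side view shows both fingers straddling the filter, with the tips at crop (150,157) and (245,175). They look higher or further away than the filter at (200,210). I'll check that by projecting the expected tips.

```bash
python3 -c "
from h import *
o=env.observe();T=R.from_rotvec(o['tcp_rot']).as_matrix();p=np.array(o['eef_pos']);print(p)
for s in (-1,1):
  for y in (26.5,40):
    for x in (-10,10):
      q=p+T@np.array([x,s*y,0]);print(s,y,x,np.round((proj('side',q)[0]-[185,200])*3), 'z+20',np.round((proj('side',q+[0,0,20])[0]-[185,200])*3))
print((proj('side',[697,74,24])-[185,200])*3)
"
```

```text
[696.47754742  71.99368286  13.80507183]
-1 26.5 -10 [250. 196.] z+20 [248. 169.]
-1 26.5 10 [236. 215.] z+20 [233. 189.]
-1 40 -10 [270. 201.] z+20 [268. 174.]
-1 40 10 [256. 220.] z+20 [254. 193.]
1 26.5 -10 [171. 179.] z+20 [168. 152.]
1 26.5 10 [156. 198.] z+20 [152. 171.]
1 40 -10 [152. 175.] z+20 [148. 148.]
1 40 10 [136. 193.] z+20 [132. 166.]
[[199.76408508 185.28869169]]
```

```bash
python3 -c "
from h import *
for z in (94,114,134,160): print(z,(proj('top',[620,131,z])[0]-[215,115])*3+[390,0])
k=vision.get_calibration('side');print(R.from_rotvec(k['rotation']).as_matrix()[:,2])
im=vision.snapshot('side');cv2.imwrite('pics/p2.png',cv2.resize(im[130:300,170:330,::-1],None,fx=3.5,fy=3.5,interpolation=cv2.INTER_CUBIC))
"
```

```text
94 [471.96384822 290.78328117]
114 [466.52945472 282.3220348 ]
134 [460.83972651 273.46323719]
160 [453.03082887 261.30493345]
[-0.05607036  0.83253825  0.55112265]
```

View pics/p2.png

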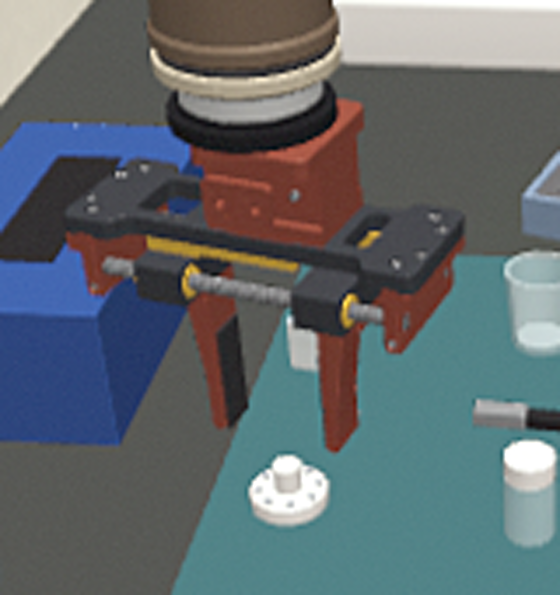

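The view shows the open fingers straddling the filter. The tips, at crop (222,430) and (335,450), are clearly above it. I'll triangulate the gripper's corner from both cameras.

```bash
python3 -c "
from h import *
def tri(a,b):
  r=least_squares(lambda P:np.r_[proj('top',P)[0]-a,proj('side',P)[0]-b],[600,100,100.]);return np.round(r.x,1),np.round(r.fun,1)
print(tri([241.7,201.7],[282.9,212.9]))
"
python3 - <<'E'
import cv2
im=cv2.imread('pics/p1.png')
E
```

```text
(array([623.7, 123.1, 157.5]), array([-0.1, -1.7,  1.8,  0.4]))
```

Call:
carry_out --pt "2.4 0 1 0 0 0" --pt "2.4 0 1 0 0 0" --pt "2.4 0 1 0 0 0" --pt "2.4 0 1 0 0 0" --pt "2.4 0 1 0 0 0" --pt "2.4 0 1 0 0 0" --pt "2.4 0 1 0 0 0" --pt "2.4 0 1 0 0 0" --pt "2.4 0 1 0 0 0" --pt "2.4 0 1 0 0 0" --jaw 1 --squeeze 10

```text
t: 4.38
eef_pos: [696.2, 74.2, 11.4]
tcp_rot: [2.489, 1.916, 0.0]
wrist_force: [0.3, 0.4, 0.0]
finger_gap: 0.004
grip_force: 0.0
```

```bash
python3 -c "
from h import *
im=vision.snapshot('side');cv2.imwrite('pics/p3.png',cv2.resize(im[200:300,200:300,::-1],None,fx=4,fy=4,interpolation=cv2.INTER_CUBIC))
go(697,74.3,12,-15)"
```

```text
opt [-0.   0.   0.2]
  opt [  -0.    -0.  -179.8]
t 4.43 pos [696.2  74.2  11.3] j1,j7 [ 0.09 -0.69] -> shift [ 0.3  0.8 -0.7] turn [-0.   0.   0.2]
```

View pics/p3.png

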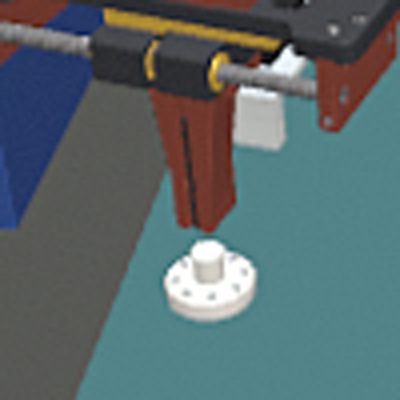

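The fingers shut on nothing. The true tips are above the reported TCP, at crop (208,230) against the stem top at (207,245). I'll reopen, go 10 mm lower and test again.

Call:
carry_out --pt "0 0 0 0 0 0" --pt "0 0 0 0 0 0" --pt "0 0 0 0 0 0" --pt "0 0 0 0 0 0" --pt "0 0 2 0 0 0" --pt "0 0 4 0 0 0" --pt "0 0 6 0 0 0" --pt "0 0 8 0 0 0" --pt "0 0 10 0 0 0" --pt "0 0 10 0 0 0" --jaw -0.2

```text
t: 5.27
eef_pos: [695.8, 74.1, 0.7]
tcp_rot: [-2.489, -1.916, 0.001]
wrist_force: [0.3, -0.2, 0.4]
finger_gap: 0.599
grip_force: 0.0
```

Call:
carry_out --pt "0 0 0 0 0 0" --pt "0 0 0 0 0 0" --pt "0 0 0 0 0 0" --pt "0 0 0 0 0 0" --pt "0 0 0 0 0 0" --pt "0 0 0 0 0 0" --pt "0 0 0 0 0 0" --pt "0 0 0 0 0 0" --pt "0 0 0 0 0 0" --pt "0 0 0 0 0 0" --jaw 1 --squeeze 5

```text
t: 6.1
eef_pos: [696.2, 74.2, 1.3]
tcp_rot: [2.489, 1.916, -0.0]
wrist_force: [0.4, 0.1, -0.2]
finger_gap: 0.005
grip_force: 0.0
```

```bash
python3 -c "
from h import *
for q in ([696.2,74.2,11.3],[696.2,74.2,31],[696.2,50,11.3]): print(q,proj('side',q))
im=vision.snapshot('side');cv2.imwrite('pics/p4.png',cv2.resize(im[200:300,200:300,::-1],None,fx=4,fy=4,interpolation=cv2.INTER_CUBIC))
go(697,74.3,12,-15)"
```

```text
[696.2, 74.2, 11.3] [[252.61228122 267.46552658]]
[696.2, 74.2, 31] [[251.66588644 258.71236985]]
[696.2, 50, 11.3] [[255.2841457  259.51665352]]
  opt [0.  0.  0.2]
  opt [  -0.     0.  -179.8]
t 6.15 pos [696.2  74.2   1.4] j1,j7 [ 0.09 -0.7 ] -> shift [  0.3   0.8 -10.6] turn [0.  0.  0.2]
```

View pics/p4.png

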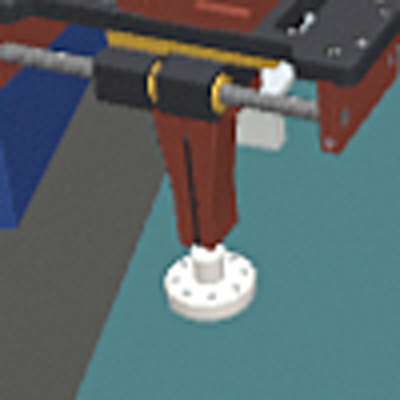

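The stem hides the fingertips in this view (stem top at crop (207,245), tip at (208,250)). So the true tip is behind the stem in y and perhaps higher than reported. I'll back off and probe the table to get the true height, after which the side camera's ray gives x and y.

Call:
carry_out --pt "-15 0 -3 0 0 0" --pt "-30 0 -3 0 0 0" --pt "-45 0 -3 0 0 0" --pt "-55 0 -3 0 0 0" --pt "-55 0 0 0 0 0" --pt "-55 0 1 0 0 0" --pt "-55 0 2 0 0 0" --pt "-55 0 3 0 0 0" --pt "-55 0 4 0 0 0" --pt "-55 0 4 0 0 0"

```text
t: 6.98
eef_pos: [682.0, 22.0, -3.0]
tcp_rot: [-2.488, -1.918, 0.0]
wrist_force: [0.5, 0.1, 0.0]
finger_gap: 0.006
grip_force: 0.0
```

Call:
carry_out --pt "0 0 1 0 0 0" --pt "0 0 2 0 0 0" --pt "0 0 3 0 0 0" --pt "0 0 4 0 0 0" --pt "0 0 5 0 0 0" --pt "0 0 6 0 0 0" --pt "0 0 7 0 0 0" --pt "0 0 8 0 0 0" --pt "0 0 9 0 0 0" --pt "0 0 9 0 0 0"

```text
t: 7.82
eef_pos: [681.9, 21.1, -11.9]
tcp_rot: [-2.489, -1.916, 0.0]
wrist_force: [-0.2, 0.1, -0.1]
finger_gap: 0.003
grip_force: 0.0
```

Call:
carry_out --pt "0 0 0.5 0 0 0" --pt "0 0 1 0 0 0" --pt "0 0 1.5 0 0 0" --pt "0 0 2 0 0 0" --pt "0 0 2.5 0 0 0" --pt "0 0 3 0 0 0" --pt "0 0 3 0 0 0" --pt "0 0 3 0 0 0" --pt "0 0 3 0 0 0" --pt "0 0 3 0 0 0"

```text
t: 8.65
eef_pos: [682.1, 21.1, -14.6]
tcp_rot: [2.489, 1.916, 0.0]
wrist_force: [0.6, 0.6, -0.0]
finger_gap: 0.004
grip_force: 0.0
```

Call:
carry_out --pt "0 0 0.5 0 0 0" --pt "0 0 1 0 0 0" --pt "0 0 1.5 0 0 0" --pt "0 0 2 0 0 0" --pt "0 0 2.5 0 0 0" --pt "0 0 3 0 0 0" --pt "0 0 3 0 0 0" --pt "0 0 3 0 0 0" --pt "0 0 3 0 0 0" --pt "0 0 3 0 0 0"

```text
t: 9.48
eef_pos: [682.1, 21.1, -17.6]
tcp_rot: [2.489, 1.916, 0.0]
wrist_force: [0.5, -1.1, -0.3]
finger_gap: 0.006
grip_force: 0.0
```

```bash
python3 -c "
from h import *
im=vision.snapshot('side');cv2.imwrite('pics/p5s.png',im[:,:,::-1]);cv2.imwrite('pics/p5t.png',vision.snapshot('top')[:,:,::-1])
p=np.array(env.observe()['eef_pos']);print(p,proj('side',p),proj('top',p))
c=proj('side',p)[0].astype(int)-[60,75]
t=proj('top',p)[0].astype(int)-[65,60]
i2=cv2.imread('pics/p5t.png')
print(c,t)
cv2.imwrite('pics/p5.png',cv2.hconcat([cv2.resize(a,(390,390),interpolation=cv2.INTER_CUBIC) for a in (im[c[1]:c[1]+100,c[0]:c[0]+100,::-1],i2[t[1]:t[1]+130,t[0]:t[0]+130])]))"
```

```text
[682.12209596  21.08994442 -17.62011116] [[266.64775941 262.95065812]] [[311.41190432 190.31316957]]
[206 187] [246 130]
```

View pics/p5.png

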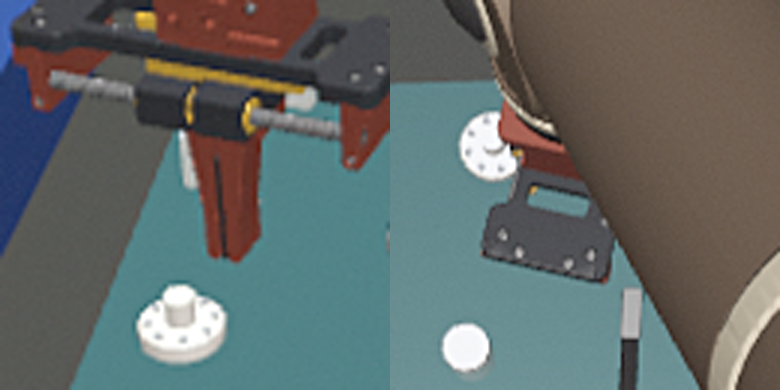

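The left half shows the shut fingers with the tip at crop (225,258), clear of the table. The right half shows the gripper plate's end edge from (483,250) to (608,280). I'll compute what these imply.

```bash
python3 -c "
from h import *
def atz(c,px,z):
  r=least_squares(lambda s:proj(c,[s[0],s[1],z])[0]-px,[600,50.]);return np.round(r.x,1)
for z in (60,90,120,150,180): print(z,'end',atz('top',[297.9,218.3],z),'L',atz('top',[277,213.3],z),'R',atz('top',[318.7,223.3],z))
tip=np.array([206,187])+np.array([232,246])/3.9
for z in (-10,0,5,10,20,30):print('tip',z,atz('side',tip,z))
"
```

```text
60 end [614.4  43.8] L [623.8  78.3] R [605.    9.6]
90 end [607.9  42.7] L [617.1  76. ] R [598.8   9.7]
120 end [601.5  41.6] L [610.3  73.7] R [592.7   9.7]
150 end [595.1  40.5] L [603.6  71.5] R [586.6   9.7]
180 end [588.7  39.4] L [596.9  69.2] R [580.5   9.8]
tip -10 [689.7 -10.9]
tip 0 [686.5   3. ]
tip 5 [684.8   9.9]
tip 10 [683.2  16.8]
tip 20 [680.   30.7]
tip 30 [676.7  44.6]
```

Call:
carry_out --pt "0 0 1 0 0 0" --pt "0 0 2 0 0 0" --pt "0 0 2.5 0 0 0" --pt "0 0 3 0 0 0" --pt "0 0 3.5 0 0 0" --pt "0 0 4 0 0 0" --pt "0 0 4 0 0 0" --pt "0 0 4 0 0 0" --pt "0 0 4 0 0 0" --pt "0 0 4 0 0 0"

```text
t: 10.42
eef_pos: [682.1, 21.1, -21.6]
tcp_rot: [2.489, 1.916, 0.0]
wrist_force: [-0.1, -0.2, -0.4]
finger_gap: 0.005
grip_force: 0.0
```

Call:
carry_out --pt "0 0 0.4 0 0 0" --pt "0 0 0.8 0 0 0" --pt "0 0 1.2 0 0 0" --pt "0 0 1.6 0 0 0" --pt "0 0 2 0 0 0" --pt "0 0 2.4 0 0 0" --pt "0 0 2.4 0 0 0" --pt "0 0 2.4 0 0 0" --pt "0 0 2.4 0 0 0" --pt "0 0 2.4 0 0 0"

```text
t: 11.25
eef_pos: [682.1, 21.0, -24.0]
tcp_rot: [2.489, 1.916, 0.0]
wrist_force: [0.4, -0.7, 0.3]
finger_gap: 0.005
grip_force: 0.0
```

Call:
carry_out --pt "0 0 0.5 0 0 0" --pt "0 0 1 0 0 0" --pt "0 0 1.5 0 0 0" --pt "0 0 2 0 0 0" --pt "0 0 2.4 0 0 0" --pt "0 0 2.8 0 0 0" --pt "0 0 2.8 0 0 0" --pt "0 0 2.8 0 0 0" --pt "0 0 2.8 0 0 0" --pt "0 0 2.8 0 0 0"

```text
t: 12.08
eef_pos: [682.1, 21.1, -26.8]
tcp_rot: [2.489, 1.916, 0.0]
wrist_force: [0.1, 0.5, 1.0]
finger_gap: 0.006
grip_force: 0.0
```

Call:
carry_out --pt "0 0 0.4 0 0 0" --pt "0 0 0.8 0 0 0" --pt "0 0 1.2 0 0 0" --pt "0 0 1.6 0 0 0" --pt "0 0 2 0 0 0" --pt "0 0 2 0 0 0" --pt "0 0 2 0 0 0" --pt "0 0 2 0 0 0" --pt "0 0 2 0 0 0" --pt "0 0 2 0 0 0"

```text
t: 12.92
eef_pos: [682.1, 21.1, -28.8]
tcp_rot: [2.489, 1.916, 0.0]
wrist_force: [-0.6, -0.3, -0.5]
finger_gap: 0.007
grip_force: 0.0
```

```bash
cat >> h.py <<'E'
def tip(im):  # lowest red finger pixel (side, BGR)
    b,g,r=[im[:,:,i].astype(int) for i in range(3)]
    m=((r>1.6*g)&(r>1.6*b)&(r>50)); ys,xs=np.nonzero(m); k=ys>=ys.max()-1
    return ys.max(),xs[k].mean().round(1)
def atz(c,px,z):
    r=least_squares(lambda s:proj(c,[s[0],s[1],z])[0]-px,[600,50.]);return np.round(r.x,1)
E
python3 -c "
from h import *
for f in ('side0','p5s'): print(f,tip(cv2.imread(f'pics/{f}.png')) if f!='side0' else '')
im=vision.snapshot('side')[:,:,::-1].copy();cv2.imwrite('pics/p6s.png',im);print('now',tip(im))
o=env.observe();print(o['eef_pos'])
T=R.from_rotvec(o['tcp_rot']).as_matrix();print(proj('side',np.array([682,18,0])+np.array([[2.6,9.7,0],[0,0,0]])))
cv2.imwrite('pics/p6.png',cv2.resize(im[200:290,210:310],None,fx=5,fy=5,interpolation=cv2.INTER_CUBIC))
"
```

```text
side0 
p5s (np.int64(312), np.float64(141.6))
now (np.int64(312), np.float64(141.8))
[682.11264513  21.07077122 -28.81622989]
[[264.11086175 257.59621345]
 [266.36971461 254.67971348]]
```

View pics/p6.png

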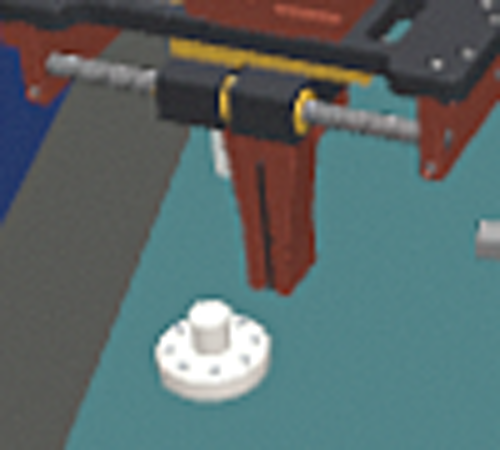

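The finger's near bottom edge, around crop (270,291), matches a tip at about (682,18,0). So the reported z reads about 29 mm low. One last small probe should confirm it.

Call:
carry_out --pt "0 0 0.3 0 0 0" --pt "0 0 0.6 0 0 0" --pt "0 0 0.9 0 0 0" --pt "0 0 1.2 0 0 0" --pt "0 0 1.5 0 0 0" --pt "0 0 1.8 0 0 0" --pt "0 0 2.1 0 0 0" --pt "0 0 2.1 0 0 0" --pt "0 0 2.1 0 0 0" --pt "0 0 2.1 0 0 0"

```text
t: 13.8
eef_pos: [682.1, 21.0, -30.8]
tcp_rot: [2.489, 1.916, 0.0]
wrist_force: [-1.3, -0.7, 2.8]
finger_gap: 0.005
grip_force: 1.6
```

Call:
carry_out --pt "0 0 -25 0 0 0" --pt "0 0 -50 0 0 0" --pt "20 0 -55 0 0 0" --pt "40 0 -55 0 0 0" --pt "58 0 -55 0 0 0" --pt "58 0 -50 0 0 0" --pt "58 0 -38 0 0 0" --pt "58 0 -25 0 0 0" --pt "58 0 -16 0 0 0" --pt "58 0 -13 0 0 0" --jaw -0.2

```text
t: 14.63
eef_pos: [695.0, 75.0, -21.4]
tcp_rot: [-2.49, -1.914, 0.007]
wrist_force: [0.5, -0.3, 0.1]
finger_gap: 0.599
grip_force: 0.0
```

```bash
sed -i 's/d=T.T@(np.array(\[x,y,z\])-o\["eef_pos"\])/p=np.array(o["eef_pos"])+[0,-3,30.5]; d=T.T@(np.array([x,y,z])-p)/; s/np.round(o\["eef_pos"\],1),"j1/np.round(p,1),"j1/' h.py; python3 -c "
from h import *
go(697,74.3,12,-15)
im=vision.snapshot('side')[:,:,::-1];print(proj('side',[697,74.3,12]))"
```

```text
opt [-0.2  0.1  0.1]
  opt [  -0.2   -0.3 -179.9]
t 14.63 pos [695.   72.    9.1] j1,j7 [ 0.08 -0.71] -> shift [ 2.7  1.4 -2.9] turn [-0.2  0.1  0.1]
[[252.13117185 267.17204492]]
```

Call:
carry_out --pt "0 0 0 0 0 0" --pt "0 0 0 0 0 0" --pt "0 0 0 0 0 0" --pt "0 0 0 0 0 0" --pt "0 0 0 0 0 0" --pt "0 0 0 0 0 0" --pt "0 0 0 0 0 0" --pt "0 0 0 0 0 0" --pt "0 0 0 0 0 0" --pt "0 0 0 0 0 0" --jaw 1 --squeeze 12

```text
t: 15.52
eef_pos: [697.2, 77.2, -17.6]
tcp_rot: [2.489, 1.916, 0.001]
wrist_force: [-1.0, 0.2, 2.6]
finger_gap: 0.156
grip_force: 12.0
```

```bash
python3 -c "
from h import *
go(538,-283.8,110,-15)"
```

```text
opt [ 0.  -0.   0.2]
  opt [   0.     0.  -179.8]
t 15.52 pos [697.2  74.2  12.9] j1,j7 [ 0.08 -0.71] -> shift [-386.8  -62.3  -97.2] turn [ 0.  -0.   0.2]
```

Call:
carry_out --pt "0 0 -32 0 0 0" --pt "-10 -2 -68 0 0 0" --pt "-40 -6 -90 0 0 0" --pt "-78 -12 -97 0 0 0" --pt "-116 -18 -97 0 0 0" --pt "-154 -24 -97 0 0 0" --pt "-192 -30 -97 0 0 0" --pt "-230 -36 -97 0 0 0" --pt "-268 -42 -97 0 0 0" --pt "-306 -48 -97 0 0 0"

```text
t: 16.35
eef_pos: [571.0, -207.9, 78.9]
tcp_rot: [-2.489, -1.916, 0.0]
wrist_force: [0.7, -0.2, -0.4]
finger_gap: 0.155
grip_force: 12.0
```

Call:
carry_out --pt "-30 -5 0 0 0 0" --pt "-55 -9 0 0 0 0" --pt "-72 -12 10 0 0 0" --pt "-80 -14 20 0 0 0" --pt "-81 -14 30 0 0 0" --pt "-81 -14 40 0 0 0" --pt "-81 -14 50 0 0 0" --pt "-81 -14 58 0 0 0" --pt "-81 -14 62 0 0 0" --pt "-81 -14 62 0 0 0"

```text
t: 17.18
eef_pos: [537.9, -279.6, 15.7]
tcp_rot: [-2.486, -1.917, 0.001]
wrist_force: [0.6, 0.7, -0.2]
finger_gap: 0.155
grip_force: 12.0
```

```bash
python3 -c "
from h import *
go(538,-283.8,30,-17)
im=vision.snapshot('side')[:,:,::-1].copy();cv2.imwrite('pics/p7s.png',im)
S=(509.3,-275.1)
for q in ([538,-283.8,35],[538,-283.8,45]): print(proj('side',q))
a=cv2.resize(im[120:240,290:420],None,fx=4,fy=4,interpolation=cv2.INTER_CUBIC)
cv2.imwrite('pics/p7.png',a)"
```

```text
opt [-0.1 -0.   2.3]
  opt [ 1.000e-01 -2.000e-01 -1.777e+02]
t 17.18 pos [ 537.9 -282.6   46.2] j1,j7 [ 0.69 -0.12] -> shift [-1.2  0.5 16.2] turn [-0.1 -0.   2.3]
[[346.4660774  172.68431829]]
[[346.58698129 168.91223395]]
```

View pics/p7.png

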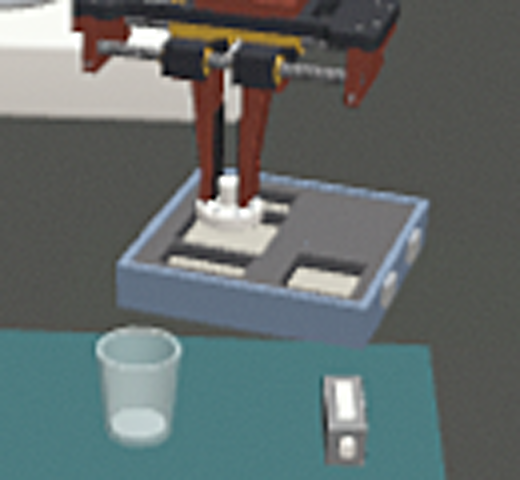

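The disc hangs level over the large recess at crop (229,210), close to the prediction. Lowering it.

Call:
carry_out --pt "-1.2 0.5 4 0 0 0" --pt "-1.2 0.5 8 0 0 0" --pt "-1.2 0.5 11 0 0 0" --pt "-1.2 0.5 13 0 0 0" --pt "-1.2 0.5 14 0 0 0" --pt "-1.2 0.5 15 0 0 0" --pt "-1.2 0.5 15.5 0 0 0" --pt "-1.2 0.5 16 0 0 0" --pt "-1.2 0.5 16 0 0 0" --pt "-1.2 0.5 16 0 0 0"

```text
t: 18.07
eef_pos: [538.2, -282.4, 1.1]
tcp_rot: [2.489, 1.916, 0.0]
wrist_force: [0.3, 0.4, 0.0]
finger_gap: 0.155
grip_force: 12.0
```

Call:
carry_out --pt "1.5 0 0.5 0 0 0" --pt "1.5 0 1 0 0 0" --pt "1.5 0 1.5 0 0 0" --pt "1.5 0 2 0 0 0" --pt "1.5 0 2.5 0 0 0" --pt "1.5 0 2.5 0 0 0" --pt "1.5 0 2.5 0 0 0" --pt "1.5 0 2.5 0 0 0" --pt "1.5 0 2.5 0 0 0" --pt "1.5 0 2.5 0 0 0"

```text
t: 18.9
eef_pos: [538.5, -281.0, -1.4]
tcp_rot: [2.489, 1.916, -0.0]
wrist_force: [0.0, -0.1, -0.8]
finger_gap: 0.152
grip_force: 12.0
```

Call:
carry_out --pt "0 0 0.5 0 0 0" --pt "0 0 1 0 0 0" --pt "0 0 1.5 0 0 0" --pt "0 0 2 0 0 0" --pt "0 0 2 0 0 0" --pt "0 0 2 0 0 0" --pt "0 0 2 0 0 0" --pt "0 0 2 0 0 0" --pt "0 0 2 0 0 0" --pt "0 0 2 0 0 0"

```text
t: 19.73
eef_pos: [538.6, -281.1, -1.8]
tcp_rot: [2.489, 1.916, -0.001]
wrist_force: [-5.4, 2.3, 14.8]
finger_gap: 0.151
grip_force: 12.0
```

Call:
carry_out --pt "0 0 0.5 0 0 0" --pt "0 0 0.5 0 0 0" --pt "0 0 0.5 0 0 0" --pt "0 0 0.5 0 0 0" --pt "0 0 -3 0 0 0" --pt "0 0 -10 0 0 0" --pt "0 0 -25 0 0 0" --pt "0 0 -50 0 0 0" --pt "0 0 -80 0 0 0" --pt "0 0 -110 0 0 0" --jaw 0.1

```text
t: 20.57
eef_pos: [538.2, -280.6, 107.9]
tcp_rot: [-2.488, -1.916, 0.0]
wrist_force: [0.3, -0.2, 0.5]
finger_gap: 0.452
grip_force: 0.0
```

```bash
python3 -c "
from h import *
go(694.4,-95.6,140,-11.8)
go(694.4,-95.6,40,-11.8)"
```

```text
opt [-0. -0. -3.]
  opt [-0.00e+00  1.00e-01  1.77e+02]
t 20.57 pos [ 538.2 -283.6  138.4] j1,j7 [ 0.72 -0.07] -> shift [221.7 103.   -1.6] turn [-0. -0. -3.]
  opt [-0. -0. -3.]
  opt [-0.00e+00  1.00e-01  1.77e+02]
t 20.57 pos [ 538.2 -283.6  138.4] j1,j7 [ 0.72 -0.07] -> shift [221.7 103.1  98.4] turn [-0. -0. -3.]
```

Call:
carry_out --pt "35 16 0 0 0 0" --pt "70 32 0 0 0 -1" --pt "105 49 0 0 0 -2" --pt "140 65 5 0 0 -3" --pt "175 81 12 0 0 -3" --pt "205 95 20 0 0 -3" --pt "220 102 30 0 0 -3" --pt "222 103 42 0 0 -3" --pt "222 103 55 0 0 -3" --pt "222 103 65 0 0 -3"

```text
t: 21.4
eef_pos: [693.8, -94.3, 40.0]
tcp_rot: [-2.439, -1.98, 0.003]
wrist_force: [-0.4, -0.0, -0.1]
finger_gap: 0.455
grip_force: 0.0
```

```bash
python3 -c "
from h import *
go(694.4,-95.6,36,-11.8)"
```

```text
opt [-0.1  0.1 -0.1]
  opt [1.000e-01 1.000e-01 1.799e+02]
t 21.4 pos [693.8 -97.3  70.5] j1,j7 [ 0.34 -0.39] -> shift [ 1.8  0.3 34.5] turn [-0.1  0.1 -0.1]
```

Call:
carry_out --pt "0 0 10 0 0 0" --pt "0 0 20 0 0 0" --pt "0 0 28 0 0 0" --pt "0 0 33 0 0 0" --pt "0 0 33 0 0 0" --pt "0 0 33 0 0 0" --pt "0 0 33 0 0 0" --pt "0 0 33 0 0 0" --pt "0 0 33 0 0 0" --pt "0 0 33 0 0 0"

```text
t: 22.23
eef_pos: [695.2, -92.7, 9.0]
tcp_rot: [2.438, 1.981, 0.001]
wrist_force: [-0.3, -0.2, 0.4]
finger_gap: 0.452
grip_force: 0.0
```

Call:
carry_out --pt "0 0 0 0 0 0" --pt "0 0 0 0 0 0" --pt "0 0 0 0 0 0" --pt "0 0 0 0 0 0" --pt "0 0 0 0 0 0" --pt "0 0 0 0 0 0" --pt "0 0 0 0 0 0" --pt "0 0 0 0 0 0" --pt "0 0 0 0 0 0" --pt "0 0 0 0 0 0" --jaw 1 --squeeze 25

```text
t: 23.07
eef_pos: [694.9, -92.7, 8.5]
tcp_rot: [-2.438, -1.981, 0.0]
wrist_force: [-0.2, 0.4, -0.4]
finger_gap: 0.133
grip_force: 25.0
```

```bash
python3 -c "
from h import *
go(538,-283.8,130,-16.9)"
```

```text
opt [-0.   0.   5.1]
  opt [  -0.    -0.  -174.9]
t 23.07 pos [694.9 -95.7  39. ] j1,j7 [ 0.33 -0.41] -> shift [-216.2 -115.   -91. ] turn [-0.   0.   5.1]
```

Call:
carry_out --pt "0 0 -30 0 0 0" --pt "0 0 -65 0 0 0" --pt "-15 -8 -88 0 0 0" --pt "-45 -24 -91 0 0 1" --pt "-78 -42 -91 0 0 2" --pt "-112 -60 -91 0 0 3" --pt "-146 -78 -91 0 0 4" --pt "-180 -96 -91 0 0 5" --pt "-206 -110 -91 0 0 5" --pt "-216 -115 -91 0 0 5"

```text
t: 23.9
eef_pos: [533.9, -285.8, 99.3]
tcp_rot: [2.528, 1.865, -0.006]
wrist_force: [-0.1, -0.3, -1.2]
finger_gap: 0.135
grip_force: 25.0
```

Call:
carry_out --pt "0 0 0 0 0 0" --pt "0 0 12 0 0 0" --pt "0 0 25 0 0 0" --pt "0 0 35 0 0 0" --pt "0 0 42 0 0 0" --pt "0 0 46 0 0 0" --pt "0 0 46 0 0 0" --pt "0 0 46 0 0 0" --pt "0 0 46 0 0 0" --pt "0 0 46 0 0 0"

```text
t: 24.73
eef_pos: [538.6, -280.7, 54.1]
tcp_rot: [2.522, 1.872, 0.001]
wrist_force: [-0.5, 0.5, -0.6]
finger_gap: 0.133
grip_force: 25.0
```

```bash
python3 -c "
from h import *
go(538,-283.8,55,-16.9)"
```

```text
opt [0.1 0.  0.1]
  opt [-0.000e+00  1.000e-01 -1.799e+02]
t 24.73 pos [ 538.6 -283.7   84.6] j1,j7 [ 0.71 -0.13] -> shift [-0.3 -0.6 29.6] turn [0.1 0.  0.1]
```

Call:
carry_out --pt "0 0 7 0 0 0" --pt "0 0 14 0 0 0" --pt "0 0 20 0 0 0" --pt "0 0 24 0 0 0" --pt "0 0 26 0 0 0" --pt "0 0 27.5 0 0 0" --pt "0 0 28.5 0 0 0" --pt "0 0 29.2 0 0 0" --pt "0 0 29.2 0 0 0" --pt "0 0 29.2 0 0 0"

```text
t: 25.57
eef_pos: [538.3, -280.6, 24.6]
tcp_rot: [2.522, 1.872, 0.0]
wrist_force: [-0.2, -0.2, -2.4]
finger_gap: 0.131
grip_force: 25.0
```

Call:
carry_out --pt "0 0 0.4 0 0 0" --pt "0 0 0.8 0 0 0" --pt "0 0 1.2 0 0 0" --pt "0 0 1.2 0 0 0" --pt "0 0 1.2 0 0 0" --pt "0 0 1.2 0 0 0" --pt "0 0 1.2 0 0 0" --pt "0 0 1.2 0 0 0" --pt "0 0 1.2 0 0 0" --pt "0 0 1.2 0 0 0"

```text
t: 26.4
eef_pos: [538.5, -280.7, 24.3]
tcp_rot: [2.522, 1.872, 0.0]
wrist_force: [-1.6, -0.5, 7.4]
finger_gap: 0.135
grip_force: 25.0
```

Call:
carry_out --pt "0 0 0 0 0 0" --pt "0 0 0 0 0 0" --pt "0 0 0 0 0 0" --pt "0 0 0 0 0 0" --pt "0 0 -5 0 0 0" --pt "0 0 -15 0 0 0" --pt "0 0 -30 0 0 0" --pt "0 0 -50 0 0 0" --pt "0 0 -70 0 0 0" --pt "0 0 -90 0 0 0" --jaw -0.2

```text
t: 27.23
eef_pos: [538.2, -280.5, 115.0]
tcp_rot: [2.522, 1.873, 0.001]
wrist_force: [0.7, 0.3, -0.3]
finger_gap: 0.599
grip_force: 0.0
```

```bash
python3 -c "
from h import *
S=R.from_euler('z',-16.9,degrees=True).as_matrix();print(np.array([509.3,-275.1,0])+S@[-40,40,0])
L=R.from_euler('z',-12.3,degrees=True).as_matrix()
for q in ([-48,0,0],[40,0,0]):print(np.array([534.2,288.4,0])+L@q)
go(572.2,89.8,140,-15)"
```

```text
[ 482.65554438 -225.19936889    0.        ]
[487.30181243 298.62545854   0.        ]
[573.28182298 279.87878455   0.        ]
  opt [ 0.  -0.  -1.8]
  opt [ -0.   -0.  178.2]
t 27.23 pos [ 538.2 -283.5  145.5] j1,j7 [ 0.72 -0.1 ] -> shift [367.1 -75.4   5.4] turn [ 0.  -0.  -1.8]
```

Call:
carry_out --pt "38 -8 0 0 0 0" --pt "76 -16 0 0 0 0" --pt "114 -24 0 0 0 0" --pt "152 -32 0 0 0 0" --pt "190 -39 0 0 0 0" --pt "228 -47 0 0 0 0" --pt "266 -55 0 0 0 -1" --pt "304 -62 5 0 0 -2" --pt "340 -70 15 0 0 -2" --pt "362 -75 30 0 0 -2"

```text
t: 28.07
eef_pos: [572.2, 93.0, 85.3]
tcp_rot: [2.485, 1.921, 0.007]
wrist_force: [0.3, -1.1, 0.4]
finger_gap: 0.599
grip_force: 0.0
```

```bash
python3 -c "
from h import *
go(572.2,89.8,20,-15)"
```

```text
opt [ 0.2 -0.2  0.4]
  opt [   0.3    0.3 -179.6]
t 28.07 pos [572.2  90.  115.8] j1,j7 [ 0.15 -0.76] -> shift [-0.5 -0.2 95.8] turn [ 0.2 -0.2  0.4]
```

Call:
carry_out --pt "2 0 15 0 0 0" --pt "2 0 35 0 0 0" --pt "2 0 55 0 0 0" --pt "2 0 72 0 0 0" --pt "2 0 84 0 0 0" --pt "2 0 91 0 0 0" --pt "2 0 94 0 0 0" --pt "2 0 94 0 0 0" --pt "2 0 94 0 0 0" --pt "2 0 94 0 0 0"

```text
t: 28.9
eef_pos: [572.4, 89.7, -9.8]
tcp_rot: [2.489, 1.916, 0.002]
wrist_force: [-0.1, -0.4, -0.8]
finger_gap: 0.599
grip_force: 0.0
```

```bash
python3 -c "
from h import *
go(572.2,89.8,20,-15)"
```

```text
opt [ 0.1 -0.   0.2]
  opt [ 1.000e-01  1.000e-01 -1.798e+02]
t 28.9 pos [572.4  86.7  20.7] j1,j7 [ 0.1  -0.84] -> shift [ 2.9 -0.9  0.7] turn [ 0.1 -0.   0.2]
```

Call:
carry_out --pt "3 -1 0 0 0 0" --pt "3 -1 0 0 0 0" --pt "3 -1 0 0 0 0" --pt "3 -1 0 0 0 0" --pt "3 -1 0 0 0 0" --pt "3 -1 0 0 0 0" --pt "3 -1 0 0 0 0" --pt "3 -1 0 0 0 0" --pt "3 -1 0 0 0 0" --pt "3 -1 0 0 0 0" --jaw 1 --squeeze 12

```text
t: 29.73
eef_pos: [571.5, 92.7, -10.7]
tcp_rot: [2.489, 1.916, 0.0]
wrist_force: [-0.2, -0.1, 2.7]
finger_gap: 0.291
grip_force: 12.0
```

```bash
python3 -c "
from h import *
go(482.7,-225.2,110,-17)"
```

```text
opt [ 0.  -0.   2.2]
  opt [   0.     0.  -177.8]
t 29.73 pos [571.5  89.7  19.8] j1,j7 [ 0.1  -0.84] -> shift [-327.2   -5.2  -90.3] turn [ 0.  -0.   2.2]
```

Call:
carry_out --pt "0 0 -30 0 0 0" --pt "-5 0 -65 0 0 0" --pt "-35 0 -88 0 0 0" --pt "-73 -1 -90 0 0 0" --pt "-112 -2 -90 0 0 0" --pt "-150 -2 -90 0 0 1" --pt "-190 -3 -90 0 0 2" --pt "-228 -4 -90 0 0 2" --pt "-266 -5 -90 0 0 2" --pt "-300 -5 -90 0 0 2"

```text
t: 30.57
eef_pos: [488.3, -198.4, 79.0]
tcp_rot: [2.523, 1.871, -0.001]
wrist_force: [0.5, 0.4, -0.9]
finger_gap: 0.29
grip_force: 12.0
```

Call:
carry_out --pt "-18 0 0 0 0 0" --pt "-27 0 0 0 0 0" --pt "-27 0 8 0 0 0" --pt "-27 0 20 0 0 0" --pt "-27 0 32 0 0 0" --pt "-27 0 40 0 0 0" --pt "-27 0 45 0 0 0" --pt "-27 0 45 0 0 0" --pt "-27 0 45 0 0 0" --pt "-27 0 45 0 0 0"

```text
t: 31.4
eef_pos: [482.5, -221.5, 34.4]
tcp_rot: [2.522, 1.873, 0.001]
wrist_force: [0.1, 0.5, 0.4]
finger_gap: 0.292
grip_force: 12.0
```

```bash
python3 -c "
from h import *
go(482.7,-225.2,36.5,-17)"
```

```text
opt [ 0.  -0.   0.2]
  opt [   0.     0.  -179.8]
t 31.4 pos [ 482.5 -224.5   64.9] j1,j7 [ 0.69 -0.22] -> shift [-0.6  0.4 28.4] turn [ 0.  -0.   0.2]
```

Call:
carry_out --pt "-0.5 0 7 0 0 0" --pt "-0.5 0 14 0 0 0" --pt "-0.5 0 20 0 0 0" --pt "-0.5 0 24 0 0 0" --pt "-0.5 0 26 0 0 0" --pt "-0.5 0 27 0 0 0" --pt "-0.5 0 28 0 0 0" --pt "-0.5 0 28.5 0 0 0" --pt "-0.5 0 28.5 0 0 0" --pt "-0.5 0 28.5 0 0 0"

```text
t: 32.23
eef_pos: [482.0, -222.4, 5.8]
tcp_rot: [2.522, 1.872, 0.0]
wrist_force: [0.3, 1.2, -0.8]
finger_gap: 0.294
grip_force: 12.0
```

Call:
carry_out --pt "0 0 0.4 0 0 0" --pt "0 0 0.8 0 0 0" --pt "0 0 1.1 0 0 0" --pt "0 0 1.1 0 0 0" --pt "0 0 1.1 0 0 0" --pt "0 0 1.1 0 0 0" --pt "0 0 1.1 0 0 0" --pt "0 0 1.1 0 0 0" --pt "0 0 1.1 0 0 0" --pt "0 0 1.1 0 0 0"

```text
t: 33.07
eef_pos: [482.0, -222.4, 5.2]
tcp_rot: [2.522, 1.872, -0.0]
wrist_force: [-2.2, 0.8, 5.3]
finger_gap: 0.292
grip_force: 12.0
```

Call:
carry_out --pt "0 0 0 0 0 0" --pt "0 0 0 0 0 0" --pt "0 0 0 0 0 0" --pt "0 0 0 0 0 0" --pt "0 0 -4 0 0 0" --pt "0 0 -15 0 0 0" --pt "0 0 -35 0 0 0" --pt "0 0 -60 0 0 0" --pt "0 0 -85 0 0 0" --pt "0 0 -105 0 0 0" --jaw 0

```text
t: 33.9
eef_pos: [482.4, -222.2, 112.2]
tcp_rot: [2.521, 1.872, 0.001]
wrist_force: [0.5, 0.1, -1.0]
finger_gap: 0.5
grip_force: 0.0
```

```bash
python3 -c "
from h import *
go(472.7,-88.9,60,1.9)"
```

```text
opt [  0.1   0.  -18.7]
  opt [ 0.000e+00 -1.000e-01  1.613e+02]
t 33.9 pos [ 482.4 -225.2  142.7] j1,j7 [ 0.73 -0.16] -> shift [127.7 -48.8  82.7] turn [  0.1   0.  -18.7]
```

Call:
carry_out --pt "35 -13 0 0 0 -5" --pt "70 -27 0 0 0 -11" --pt "105 -40 10 0 0 -17" --pt "125 -48 25 0 0 -18.7" --pt "128 -49 45 0 0 -18.7" --pt "128 -49 65 0 0 -18.7" --pt "128 -49 80 0 0 -18.7" --pt "128 -49 90 0 0 -18.7" --pt "128 -49 95 0 0 -18.7" --pt "128 -49 95 0 0 -18.7"

```text
t: 34.73
eef_pos: [471.7, -85.6, 14.3]
tcp_rot: [-2.184, -2.257, 0.001]
wrist_force: [-0.8, 0.0, 1.0]
finger_gap: 0.496
grip_force: 0.0
```

```bash
python3 -c "
from h import *
go(472.7,-88.9,12.5,1.9)"
```

```text
opt [-0.1 -0.  -0. ]
  opt [-0.0e+00  1.0e-01  1.8e+02]
t 34.73 pos [471.7 -88.6  44.8] j1,j7 [ 0.52 -0.24] -> shift [-0.3  1.  32.3] turn [-0.1 -0.  -0. ]
```

Call:
carry_out --pt "0 1 8 0 0 0" --pt "0 1 16 0 0 0" --pt "0 1 23 0 0 0" --pt "0 1 28 0 0 0" --pt "0 1 31 0 0 0" --pt "0 1 31 0 0 0" --pt "0 1 31 0 0 0" --pt "0 1 31 0 0 0" --pt "0 1 31 0 0 0" --pt "0 1 31 0 0 0"

```text
t: 35.57
eef_pos: [473.2, -85.6, -16.2]
tcp_rot: [2.185, 2.257, 0.0]
wrist_force: [0.7, 0.0, 0.9]
finger_gap: 0.499
grip_force: 0.0
```

Call:
carry_out --pt "0 0 1 0 0 0" --pt "0 0 1.5 0 0 0" --pt "0 0 1.5 0 0 0" --pt "0 0 1.5 0 0 0" --pt "0 0 1.5 0 0 0" --pt "0 0 1.5 0 0 0" --pt "0 0 1.5 0 0 0" --pt "0 0 1.5 0 0 0" --pt "0 0 1.5 0 0 0" --pt "0 0 1.5 0 0 0" --jaw 1 --squeeze 20

```text
t: 36.4
eef_pos: [473.0, -85.6, -18.0]
tcp_rot: [2.185, 2.258, 0.0]
wrist_force: [0.1, -0.8, 0.2]
finger_gap: 0.223
grip_force: 20.0
```

```bash
python3 -c "
from h import *
go(487.3,298.6,90,-12.3)"
```

```text
opt [ 0.  -0.  14.2]
  opt [   0.     0.  -165.8]
t 36.4 pos [473.  -88.6  12.5] j1,j7 [ 0.48 -0.29] -> shift [386.5  27.  -77.5] turn [ 0.  -0.  14.2]
```

Call:
carry_out --pt "0 0 -30 0 0 0" --pt "5 0 -62 0 0 0" --pt "36 2 -77 0 0 1" --pt "74 5 -77 0 0 3" --pt "112 8 -77 0 0 5" --pt "150 10 -77 0 0 7" --pt "188 13 -77 0 0 9" --pt "226 16 -77 0 0 11" --pt "264 18 -77 0 0 13" --pt "302 21 -77 0 0 14"

```text
t: 37.23
eef_pos: [483.8, 218.7, 59.1]
tcp_rot: [2.445, 1.972, 0.0]
wrist_force: [0.6, 0.2, -0.7]
finger_gap: 0.226
grip_force: 20.0
```

```bash
python3 -c "
from h import *
go(487.3,298.6,29,-12.3)"
```

```text
opt [0.  0.  0.1]
  opt [  -0.     0.  -179.9]
t 37.23 pos [483.8 215.7  89.6] j1,j7 [-0.07 -1.04] -> shift [ 81.7 -14.1  60.6] turn [0.  0.  0.1]
```

Call:
carry_out --pt "35 -6 0 0 0 0" --pt "65 -11 0 0 0 0" --pt "80 -14 2 0 0 0" --pt "81 -14 10 0 0 0" --pt "81 -14 20 0 0 0" --pt "81 -14 30 0 0 0" --pt "81 -14 37 0 0 0" --pt "81 -14 42 0 0 0" --pt "81 -14 42 0 0 0" --pt "81 -14 42 0 0 0"

```text
t: 38.07
eef_pos: [487.5, 298.2, 16.7]
tcp_rot: [2.445, 1.973, -0.001]
wrist_force: [-0.4, 0.6, -1.0]
finger_gap: 0.227
grip_force: 20.0
```

```bash
python3 -c "
from h import *
go(487.3,298.6,29,-12.3)"
```

```text
opt [-0.   0.   0.1]
  opt [-1.000e-01 -0.000e+00 -1.799e+02]
t 38.07 pos [487.5 295.2  47.2] j1,j7 [-0.24 -1.2 ] -> shift [ 3.3 -0.9 18.2] turn [-0.   0.   0.1]
```

Call:
carry_out --pt "2.5 -0.5 4 0 0 0" --pt "2.5 -0.5 8 0 0 0" --pt "2.5 -0.5 12 0 0 0" --pt "2.5 -0.5 14 0 0 0" --pt "2.5 -0.5 16 0 0 0" --pt "2.5 -0.5 17 0 0 0" --pt "2.5 -0.5 17.7 0 0 0" --pt "2.5 -0.5 18.2 0 0 0" --pt "2.5 -0.5 18.2 0 0 0" --pt "2.5 -0.5 18.2 0 0 0"

```text
t: 38.9
eef_pos: [487.5, 301.7, -1.1]
tcp_rot: [2.444, 1.974, 0.0]
wrist_force: [0.2, -0.1, 0.9]
finger_gap: 0.224
grip_force: 20.0
```

Call:
carry_out --pt "0 0 0.4 0 0 0" --pt "0 0 0.8 0 0 0" --pt "0 0 1 0 0 0" --pt "0 0 1 0 0 0" --pt "0 0 1 0 0 0" --pt "0 0 1 0 0 0" --pt "0 0 1 0 0 0" --pt "0 0 1 0 0 0" --pt "0 0 1 0 0 0" --pt "0 0 1 0 0 0"

```text
t: 39.73
eef_pos: [487.5, 301.7, -2.0]
tcp_rot: [2.443, 1.974, 0.0]
wrist_force: [-0.6, -1.1, 5.3]
finger_gap: 0.226
grip_force: 20.0
```

Call:
carry_out --pt "0 0 0 0 0 0" --pt "0 0 0 0 0 0" --pt "0 0 0 0 0 0" --pt "0 0 0 0 0 0" --pt "0 0 -3 0 0 0" --pt "0 0 -12 0 0 0" --pt "0 0 -30 0 0 0" --pt "0 0 -55 0 0 0" --pt "0 0 -75 0 0 0" --pt "0 0 -85 0 0 0" --jaw 0.2

```text
t: 40.57
eef_pos: [488.5, 302.7, 86.0]
tcp_rot: [2.443, 1.974, 0.006]
wrist_force: [-0.2, 0.3, -0.5]
finger_gap: 0.399
grip_force: 0.0
```

```bash
python3 -c "
from h import *
go(481,95.9,80,-12.3)"
```

```text
opt [ 0.1 -0.1  0.2]
  opt [   0.2    0.2 -179.8]
t 40.57 pos [488.5 299.7 116.5] j1,j7 [-0.21 -1.14] -> shift [-200.9   35.4   36.1] turn [ 0.1 -0.1  0.2]
```

Now the jar, with the gripper fully open.

Call:
carry_out --pt "-35 6 0 0 0 0" --pt "-70 12 0 0 0 0" --pt "-105 18 0 0 0 0" --pt "-140 25 5 0 0 0" --pt "-175 31 12 0 0 0" --pt "-197 35 20 0 0 0" --pt "-201 35 30 0 0 0" --pt "-201 35 38 0 0 0" --pt "-201 35 40 0 0 0" --pt "-201 35 40 0 0 0" --jaw -1

```text
t: 41.4
eef_pos: [479.1, 99.5, 42.4]
tcp_rot: [-2.441, -1.976, 0.0]
wrist_force: [1.2, 0.3, 0.3]
finger_gap: 0.997
grip_force: 0.0
```

```bash
python3 -c "
from h import *
go(481,95.9,15,-12.3)"
```

```text
opt [-0.1 -0.   0.3]
  opt [ 1.000e-01 -1.000e-01 -1.797e+02]
t 41.4 pos [479.1  96.5  72.9] j1,j7 [ 0.14 -0.82] -> shift [-0.2  2.1 57.9] turn [-0.1 -0.   0.3]
```

Call:
carry_out --pt "0 2 12 0 0 0" --pt "0 2 26 0 0 0" --pt "0 2 40 0 0 0" --pt "0 2 50 0 0 0" --pt "0 2 56 0 0 0" --pt "0 2 57 0 0 0" --pt "0 2 57 0 0 0" --pt "0 2 57 0 0 0" --pt "0 2 57 0 0 0" --pt "0 2 57 0 0 0"

```text
t: 42.23
eef_pos: [481.9, 97.4, -13.6]
tcp_rot: [2.443, 1.974, 0.001]
wrist_force: [0.2, -0.4, -0.6]
finger_gap: 1.002
grip_force: 0.0
```

Call:
carry_out --pt "0 0 0 0 0 0" --pt "0 0 0 0 0 0" --pt "0 0 0 0 0 0" --pt "0 0 0 0 0 0" --pt "0 0 0 0 0 0" --pt "0 0 0 0 0 0" --pt "0 0 0 0 0 0" --pt "0 0 0 0 0 0" --pt "0 0 0 0 0 0" --pt "0 0 0 0 0 0" --jaw 1 --squeeze 20

```text
t: 43.07
eef_pos: [481.3, 97.3, -14.2]
tcp_rot: [-2.444, -1.975, 0.0]
wrist_force: [-0.5, 0.0, 0.7]
finger_gap: 0.493
grip_force: 20.0
```

```bash
python3 -c "
from h import *
go(573.3,279.9,90,-12.3)"
```

```text
opt [-0.   0.   0.2]
  opt [  -0.    -0.  -179.8]
t 43.07 pos [481.3  94.3  16.3] j1,j7 [ 0.09 -0.89] -> shift [200.7  50.9 -73.7] turn [-0.   0.   0.2]
```

Call:
carry_out --pt "0 0 -30 0 0 0" --pt "10 2 -62 0 0 0" --pt "40 10 -74 0 0 0" --pt "75 19 -74 0 0 0" --pt "110 28 -74 0 0 0" --pt "145 37 -74 0 0 0" --pt "175 44 -74 0 0 0" --pt "195 50 -74 0 0 0" --pt "201 51 -70 0 0 0" --pt "201 51 -65 0 0 0"

```text
t: 43.9
eef_pos: [573.2, 285.2, 50.3]
tcp_rot: [-2.441, -1.977, -0.001]
wrist_force: [0.6, -1.1, -1.4]
finger_gap: 0.491
grip_force: 20.0
```

Call:
carry_out --pt "0 0 5 0 0 0" --pt "0 0 12 0 0 0" --pt "0 0 20 0 0 0" --pt "0 0 26 0 0 0" --pt "0 0 28 0 0 0" --pt "0 0 28 0 0 0" --pt "0 0 28 0 0 0" --pt "0 0 28 0 0 0" --pt "0 0 28 0 0 0" --pt "0 0 28 0 0 0"

```text
t: 44.73
eef_pos: [573.7, 283.3, 23.2]
tcp_rot: [2.443, 1.974, 0.001]
wrist_force: [0.3, 0.7, 0.1]
finger_gap: 0.496
grip_force: 20.0
```

```bash
python3 -c "
from h import *
go(573.3,279.9,32.5,-12.3)"
```

```text
opt [ 0.  -0.   0.2]
  opt [   0.     0.  -179.8]
t 44.73 pos [573.7 280.3  53.7] j1,j7 [-0.18 -1.07] -> shift [-0.5 -0.3 21.2] turn [ 0.  -0.   0.2]
```

Call:
carry_out --pt "0 0 5 0 0 0" --pt "0 0 10 0 0 0" --pt "0 0 14 0 0 0" --pt "0 0 17 0 0 0" --pt "0 0 19 0 0 0" --pt "0 0 20 0 0 0" --pt "0 0 20.7 0 0 0" --pt "0 0 21.2 0 0 0" --pt "0 0 21.2 0 0 0" --pt "0 0 21.2 0 0 0"

```text
t: 45.57
eef_pos: [573.5, 283.2, 1.9]
tcp_rot: [2.443, 1.974, 0.0]
wrist_force: [-0.9, -0.3, 1.4]
finger_gap: 0.493
grip_force: 20.0
```

Call:
carry_out --pt "0 0 0.4 0 0 0" --pt "0 0 0.8 0 0 0" --pt "0 0 1 0 0 0" --pt "0 0 1 0 0 0" --pt "0 0 1 0 0 0" --pt "0 0 1 0 0 0" --pt "0 0 1 0 0 0" --pt "0 0 1 0 0 0" --pt "0 0 1 0 0 0" --pt "0 0 1 0 0 0"

```text
t: 46.4
eef_pos: [573.5, 283.2, 1.8]
tcp_rot: [2.443, 1.974, 0.001]
wrist_force: [-3.2, -2.9, 10.0]
finger_gap: 0.492
grip_force: 20.0
```

Jar seated at the expected height. Releasing to a 62 mm gap, lifting, and moving clear of the cameras.

Call:
carry_out --pt "0 0 0 0 0 0" --pt "0 0 0 0 0 0" --pt "0 0 0 0 0 0" --pt "0 0 0 0 0 0" --pt "0 0 -4 0 0 0" --pt "0 0 -15 0 0 0" --pt "0 0 -40 0 0 0" --pt "0 0 -75 0 0 0" --pt "0 0 -110 0 0 0" --pt "0 0 -140 0 0 0" --jaw -0.4

```text
t: 47.23
eef_pos: [573.6, 283.6, 143.9]
tcp_rot: [-2.443, -1.975, -0.003]
wrist_force: [0.0, -0.2, -0.0]
finger_gap: 0.699
grip_force: 0.0
```

Call:
carry_out --pt "-38 0 0 0 0 0" --pt "-76 0 0 0 0 0" --pt "-114 0 0 0 0 0" --pt "-152 0 0 0 0 0" --pt "-190 0 0 0 0 0" --pt "-228 0 0 0 0 0" --pt "-262 0 0 0 0 0" --pt "-282 0 0 0 0 0" --pt "-290 0 0 0 0 0" --pt "-290 0 0 0 0 0"

```text
t: 48.07
eef_pos: [512.6, -2.3, 141.4]
tcp_rot: [2.446, 1.97, 0.0]
wrist_force: [-0.2, -0.2, 0.1]
finger_gap: 0.698
grip_force: 0.0
```

```bash
python3 -c "
from h import *
t=vision.snapshot('top')[:,:,::-1];s=vision.snapshot('side')[:,:,::-1]
rs=lambda a:cv2.resize(a,(390,290),interpolation=cv2.INTER_CUBIC)
cv2.imwrite('pics/fin.png',cv2.vconcat([cv2.hconcat([rs(t[200:350,100:302]),rs(t[200:350,380:582])]),cv2.hconcat([rs(s[300:430,240:415]),rs(s[140:250,270:418])])]))
print(np.round(env.observe()['eef_pos']))"
```

```text
[513.   1. 141.]
```

View pics/fin.png

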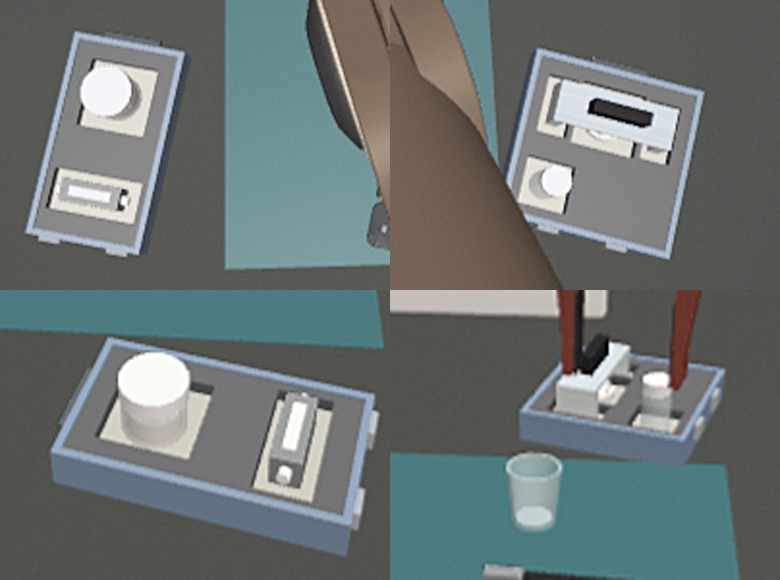

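Everything looks seated in the view: jar cap (107,92), cartridge (90,192), vial cap (556,182), bridge fin (620,112), and the beaker standing where it was. A quick numeric check follows.

```bash
python3 -c "
from h import *
f=lambda x,y,ox:[ox+x*202/390,200+y*150/290]
def loc(px,z,pose):
  p=np.r_[atz('top',px,z),0]-[pose[0],pose[1],0]; return (R.from_euler('z',-pose[2],degrees=True).as_matrix()@p)[:2].round(1)
S=(509.3,-275.1,-16.9);L=(534.2,288.4,-12.3)
print('jar',loc(f(107,92,100),56,L),'cart',loc(f(90,192,100),40,L),'vial',loc(f(166,182,380),64,S),'bridge',loc(f(230,112,380),68,S))
for c in ('top','side'): print([(np.round(d['box']),d['conf']) for d in nets.spot_in(c,'beaker')][:2])"
```

```text
jar [39.3 -0. ] cart [-46.1  -0.5] vial [-41.7  40.6] bridge [28.9  2.8]
[]
[(array([315., 200.,  18.,  33.]), 0.93)]
```

```bash
python3 -c "
from plant import env
print(env.close_job())"
```

```text
the job is handed in; nothing more can be done
None
```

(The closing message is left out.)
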